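# Load reflectors under the latched guard of a hand press and mark them

## Robot

A 6-joint arm with a two-finger parallel gripper is mounted at the origin on the work surface. World frame = base frame: x ahead of the robot, y to its left, z up, the work surface at z = 0. Lengths are in m, angles in rad, forces in N, time in s.
With the tool pointing down it reaches from about 0.375 to 0.9 m from the base axis. Payload 3.1 kg.
Tool frame: the origin (TCP) lies on the centre line of the jaws, within the pads' length; the fingertips stand 8 mm ahead of it and the grasp point (between the pads) lies 11 mm behind it; z points along the fingers, y is the line along which they close (so a half turn about z gives the same grasp; the last joint's range is limited). The gripper opens to 87 mm and grips with 3 to 60 N. Pads are 19 mm wide; open, the fingers measure 117 mm over their backs; the gripper's body (75 mm by 190 mm) begins 51 mm behind the grasp point.
Start: joints at [1.012, 0.527, 1.433, -0, 1.181, -0.178], TCP at [0.232, 0.58, 0.231] pointing down, gripper open.
Joint ranges: [-3.08, 3.08], [-0.75, 2.2], [0.22, 2.44], [-1.43, 4.57], [0, 2.65], [-2.85, 2.85]. Speed limits (rad/s): [2.79, 2.79, 3.14, 3.14, 3.14, 3.14].

## Interface

Orientations are given as a unit quaternion [x, y, z, w].
In Python, from rig import robot gives the robot as it stands. The module is installed in compiled form; this text tells all that it offers.
- The arm moves only by the tool send_rows, never from a script. Its argument "increments" is one flat list of numbers, 7 for each row, row after row: the turn, a rotation vector about the world's x, y, z in rad, then the shift along the world's x, y, z in cm, then the opening, from 0 (shut) to 1 (fully open). A call has 1 to 20 rows; each row shifts and turns the commanded pose from where the row before left it; what a row does not reach is not made up. A row lasts 1/12 s, in which the tool goes at most 41.7 mm and 7.16 degrees, less where a joint would pass 70% of its speed; a pose out of reach is approached as far as the arm can. A call is refused whole if a number of a shift passes 4.17 or a number of a turn 0.125, either way. A call with a gripper value outside its range is refused whole. The fingers move at their own pace and stop on an object; "newtons" is the grip in N (left out, the last holds). Time passes only in rows, so rows that do not move let the fingers close. It gives the time, the measured TCP pose, the force, the opening and the grip force at its end, in the units of the state.
- robot.get_obs(): the state, without advancing time (a new reading comes with each control period).
- robot.camera(name): name is "side" or "top"; returns a dict with "image" (420x560x3 uint8, red, green, blue), "range_z" (420x560 float32, m along the optical axis (not along the pixel's ray), 0 where there is no reading), "fx", "fy", "cx", "cy" (pixels), "dist_coeffs" ([k1, k2, p1, p2, k3] as OpenCV has them; the pictures are not rectified), "R" (3x3) and "t" (3): a world point X has camera coordinates R X + t. Camera axes: x right, y down, z forward; pixel columns grow to the right and rows downward; lengths in m; the calibration is good to about 2 mm. A picture is of the moment at which its call begins.
- robot.hand_in(): hands the job in; it is judged then, once.
The state is a dict: "time": time; "q": joint angles; "joint_velocities": joint speeds; "joint_torque": joint torques, N m; "position": TCP position; "tool_rot": TCP orientation; "ft_force": force on the tool from outside, world axes, zero at the start; "moment": the same for the moment, N m; "grip_width": finger opening in m; "grip_force": force on a finger pad.
Only numpy, scipy, OpenCV 4.12 (cv2) and the standard library are available. Lean on these libraries where they do the work, as an engineer would, in place of code of your own. Each camera call takes 0.05 s, during which the arm holds its last target. There are 200 camera calls.

## Task

Mark the reflectors that lie on the shelf in the blue hand press: turn the red quarter-turn latch to free the clear guard panel, lift the panel off, and lay every loose reflector flat in a bay of its own in the bed, bracket upwards. Put the panel back in its seat and turn the latch back fully over it, and only then press the sprung lever down to its stop and let it come back up; the lever must not be worked while the guard is off or unlatched. Leave the reflectors in the closed press, and do not disturb the other things on the shelf.

Things in the scene. Friction and masses are not known exactly. Their poses are not given: they have to be found in the camera images.
- press: blue hand press fixed to the shelf; origin under its bed's middle, z up, x away from the robot (roughly). Open-topped box 140 (x) by 240 (y) mm outside, walls 8 mm thick, their tops 74 mm above the shelf; 8 mm base plate. In front of it, at x = -96 mm, a latch pedestal (40 by 50 mm, 74 mm high); behind, at x = 115, y = 97 mm, the lever's housing (34 by 46 mm, 106 mm high)
- bed (a point): middle of the bed's floor, 8 mm above the shelf; axes as the press. The floor is 124 (x) by 226 (y) mm; two low ribs (4 mm wide, 10 mm high, along x, at y = -36 and +36 mm) part it into three bays
- bay1 (a point): middle of the floor of the bay at the press's y = -73 mm; each bay is 124 mm along the press's x and about 70 mm along y, and takes one reflector with its long side along x
- bay2 (a point): middle of the floor of the middle bay (y = 0)
- bay3 (a point): middle of the floor of the bay at y = +73 mm
- panel_seat (a point): where panel_grip is when the panel sits in its seat: over the middle of the box, 102 mm above the shelf (the panel's plate then rests on the wall tops, its top 80 mm above the shelf); axes as the press. Either way round fits
- panel_grip (a point): middle of the black handle (12 mm thick along x, 90 long along y, 36 high) of the loose clear guard panel, 0.35 kg, seated at the start; 14 mm below the handle's top. Plate 138 (x) by 240 (y) by 6 mm, its top 22 mm below this point; under it a plug 114 by 216 mm, 10 mm deep (lowest 5 mm: 104 by 206), fits the box with 5 mm play; its underside, 38 mm below this point, stands on the mat
- latch (a joint): angle of the red latch knob: 0 = closed (its steel wing points to the press's +x, over the panel's front edge by 23 mm, 2.5 mm above it); it grows anticlockwise seen from above to 1.57 = open (wing along the press's +y; clear of the panel from 1.3 on). It stays where it is left (friction 0.06 N m). Starts within 0.15 of closed
- latch_grip (a point): middle of the latch's red bar grip, on its axis at press x = -96, y = 0 mm, 109 mm above the shelf, 10 mm below the bar's top. The bar is 46 mm long (along its own x, as the wing), 14 mm thick, 30 mm high; axes turn with the knob
- lever (a joint): angle of the sprung lever: 0 = up at rest, 0.85 = down at its stop; a spring brings it back up. About 2.5 N down on its bar starts it, about 9 N holds it at the stop
- lever_bar (a point): middle of the lever's black cross bar, 18 mm thick, 50 mm long along the press's x, at the end of the arm; at rest at press x = 115, y = -20 mm, 143 mm above the shelf, at the stop y = -28 mm, 44 mm above the shelf
- lever_hinge (a point): the lever's hinge: axis along the press's x, 85 mm above the shelf, at press x = 115, y = 85 mm. The arm is 120 mm long, points towards the press's -y, 0.5 rad above level at rest and 0.35 rad below level at the stop
- mat: cork mat 270 (its x) by 160 (y) by 3 mm fixed to the shelf, origin under its middle: always empty, a handy spot to lay the panel (long side along the mat's x) meanwhile
- reflector1_mid (a point): centre of the orange reflector (may be absent), 22 mm above its underside. It lies face down: lens plate 96 (x) by 54 (y) by 12 mm, and on its middle an upright black bracket 12 mm thick (x), 34 mm wide (y), from 12 to 44 mm above the underside, to grip across its thickness; 0.1 kg
- reflector2_mid (a point): centre of the red reflector (may be absent), 22 mm above its underside. It lies face down: lens plate 96 (x) by 54 (y) by 12 mm, and on its middle an upright black bracket 12 mm thick (x), 34 mm wide (y), from 12 to 44 mm above the underside, to grip across its thickness; 0.1 kg
- reflector3_mid (a point): centre of the clear white reflector (may be absent), 22 mm above its underside. It lies face down: lens plate 96 (x) by 54 (y) by 12 mm, and on its middle an upright black bracket 12 mm thick (x), 34 mm wide (y), from 12 to 44 mm above the underside, to grip across its thickness; 0.1 kg
- rear_light: white rear light 75 by 42 by 27 mm, bystander, among the reflectors; origin under its middle
- grip_cover: green silicone grip cover 120 by 32 by 30 mm, bystander, among the reflectors; origin under its middle
- cassette_tool: round steel cassette tool, 36 mm across, 61 mm high, bystander; origin under its middle
- mini_vise: black mini vise 90 by 70 mm, 62 mm high, bystander; origin under its middle
- mug: blue mug 80 mm across, 90 mm high, bystander; origin under its middle
- lube_bottle: black bottle 44 mm across, 130 mm high, bystander; origin under its middle
Not all that is in view belongs to the job. Leave any purple look-alike of the part that bears reflector1_mid alone. Leave any turquoise look-alike of the part that bears reflector2_mid alone.

How it is judged:
By the outcome, as a careful person would: the job done as asked, in the order asked, and still so for the second after the job is handed in, with the robot touching nothing.
Of reflector1, reflector2, reflector3 only 2 to 3 are there at a start; the rules pass over those that are not, and their reading is None.
At some moment in a run one of reflector1, reflector2, reflector3 may be knocked a few centimetres aside while the robot is not near it.
Once in a run the grip may slacken for a moment while it holds something.
It also fails if it takes over 210 s, if anything falls off the work surface, if the arm or the gripper's body presses on something with over 40 N, if the wrist force passes 120 N, or if a joint passes its speed limit or range.

## Working session

There is one attempt and no reset: what is moved stays moved. The work goes in short steps, Python scripts to look and compute and a tool call to move; the robot and the scene stay as the last step left them, time stands still between calls to the robot, and variables do not carry over. Pictures are saved under pics/ and viewed, at most 14 in all, crops included, and the job is handed in when it is done.

Besides the shell and the picture viewer there is one more tool, called after "Request:" by a JSON object that holds its "method" and its "body". send_rows: Moves the arm, as the interface text tells. Its arguments: {"type":"object","properties":{"increments":{"type":"array"},"newtons":{"type":"number"}},"required":["increments"]}

```bash
mkdir -p pics; cat > h.py <<'E'
import numpy as np, cv2
from rig import robot
def shot(n):
    c=robot.camera(n); c['K']=np.array([[c['fx'],0,c['cx']],[0,c['fy'],c['cy']],[0,0,1.]]); c['D']=np.array(c['dist_coeffs'],float); return c
def save(c,fn,box=None,s=1):
    im=c['image'][:,:,::-1]
    if box: im=im[box[1]:box[3],box[0]:box[2]]
    cv2.imwrite('pics/'+fn,cv2.resize(im,None,fx=s,fy=s,interpolation=cv2.INTER_CUBIC))
def onplane(c,uv,z):
    p=cv2.undistortPoints(np.array(uv,float).reshape(-1,1,2),c['K'],c['D']).reshape(-1,2)
    d=np.c_[p,np.ones(len(p))]@np.array(c['R']); o=-np.array(c['R']).T@np.array(c['t'])
    return o+d*((z-o[2])/d[:,2])[:,None]
def proj(c,X):
    return cv2.projectPoints(np.array(X,float).reshape(-1,1,3),cv2.Rodrigues(np.array(c['R']))[0],np.array(c['t'],float),c['K'],c['D'])[0].reshape(-1,2)
def cloud(c):
    h,w=c['range_z'].shape; v,u=np.mgrid[:h,:w]
    p=cv2.undistortPoints(np.stack([u,v],-1).reshape(-1,1,2).astype(float),c['K'],c['D']).reshape(-1,2)
    P=np.c_[p,np.ones(len(p))]*c['range_z'].reshape(-1,1)
    return ((P-np.array(c['t']))@np.array(c['R'])).reshape(h,w,3)
E
python3 - <<'E'
from h import *
for n in('top','side'):
    c=shot(n); save(c,n+'0.png',s=1.42); print(n,-np.array(c['R']).T@c['t'],c['fx'])
o=robot.get_obs(); print(o)
E
```

```text
top [ 0.35719611 -0.03193407  1.4994918 ] 473.2578249507918
side [0.29271007 0.78803923 1.13435605] 517.3204605440362
{'time': 0.1, 'q': array([ 1.01151821e+00,  5.28392434e-01,  1.43375946e+00, -6.51507908e-06,
        1.18140111e+00, -1.78507607e-01]), 'joint_velocities': array([-0.00086753, -0.00277772, -0.0021247 , -0.00049141, -0.00065764,
        0.00085483]), 'joint_torque': array([ 3.01586169e-04, -4.40986347e+01, -1.77150518e+01,  6.34845207e-02,
        5.33581933e-02, -2.93758865e-05]), 'position': array([0.23190745, 0.57969595, 0.22966234]), 'tool_rot': array([ 1.89235893e-01,  9.81931167e-01, -9.15323657e-04, -3.50625247e-04]), 'ft_force': array([-0.50976428,  0.54458628,  0.00228591]), 'moment': array([-0.03395341, -0.04332935,  0.01568734]), 'grip_force': 0.0, 'grip_width': 0.08702554342517162}
```

View pics/top0.png

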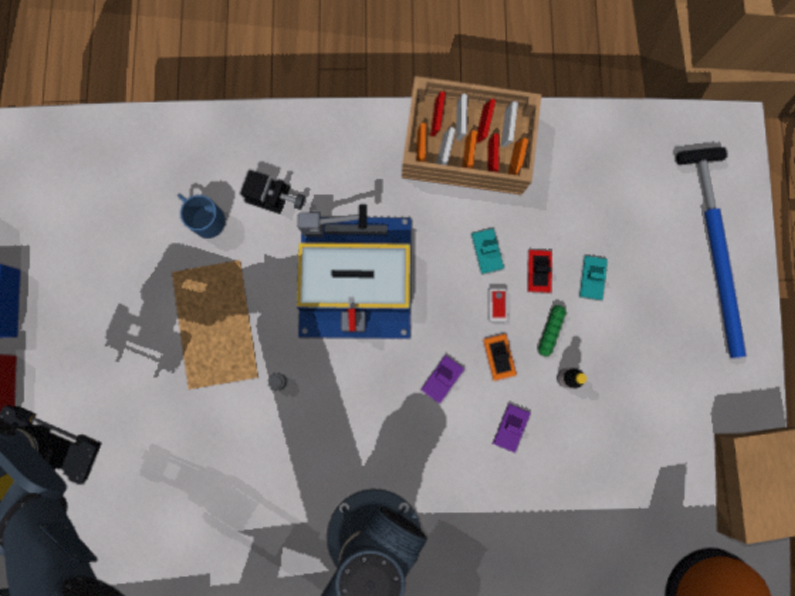

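View pics/side0.png

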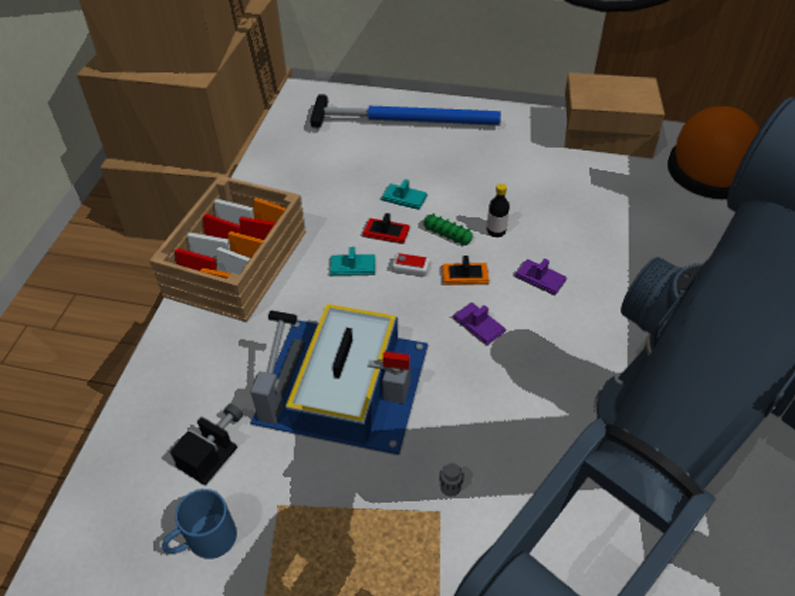

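Top picture (scaled 1.42): the reflector candidates are orange (500,357), red (540,271), turquoise (487,250) and (593,277), purple (443,378) and (512,427), the rear light (498,304), and the spare parts in the crate (470,135). I choose the orange and the red reflector; no loose white one is visible. The press is at (355,275), the latch at (352,318) and the mat at (215,325).

```bash
cat > m.py <<'E'
from h import *
def hsv(c): return cv2.cvtColor(c['image'],cv2.COLOR_RGB2HSV)
def box(c,m,z,near=None,mina=30):
    n,l,s,ce=cv2.connectedComponentsWithStats(m.astype(np.uint8))
    out=[]
    for i in range(1,n):
        if s[i,4]<mina: continue
        pts=np.argwhere(l==i)[:,::-1]
        P=onplane(c,pts,z)[:,:2]
        r=cv2.minAreaRect((P*1000).astype(np.float32)); b=cv2.boxPoints(r)
        e=b[1]-b[0],b[2]-b[1]; L=max(e,key=np.linalg.norm); a=np.degrees(np.arctan2(L[1],L[0]))%180
        out.append((np.round(ce[i]).astype(int),np.round(np.array(r[0])),np.round(sorted(r[1])),round(a,1),s[i,4]))
    return out
E
python3 - <<'E'
from m import *
t=shot('top');s=shot('side')
for c,n in((t,'top'),(s,'side')):
    h=hsv(c);H,S,V=[h[...,i].astype(int) for i in range(3)]
    P=cloud(c)
    hsel=dict(red=((H<4)|(H>174))&(S>150)&(V>90),orange=(H>5)&(H<17)&(S>190)&(V>130),yellow=(H>20)&(H<32)&(S>150)&(V>100))
    zz=dict(red=.012,orange=.012,yellow=.074)
    for k in hsel:
        print(n,k)
        for b in box(c,hsel[k],zz[k],mina=60): print('  ',*b)
    # black
    bl=(V<60)&(P[...,2]>.03)&(P[...,2]<.2)&(P[...,0]>.3)&(P[...,0]<.9)&(abs(P[...,1])<.5)
    print('black z=.044');[print('  ',*b) for b in box(c,bl,.044,mina=25)]
    print('black handle z=.116');[print('  ',*b) for b in box(c,bl,.116,mina=80)]
h=hsv(t);H,S,V=[h[...,i].astype(int) for i in range(3)]
m=(H>8)&(H<25)&(S>70)&(V>40); m[:170]=0;m[:,:110]=0;m[:,190:]=0
print('mat',box(t,cv2.morphologyEx(m.astype(np.uint8),3,np.ones((5,5))),.003,mina=500))
save(t,'crop1.png',(300,140,440,330),4 if 0 else 3)
save(t,'crop2.png',(200,130,300,250),5)
E
```

```text
top red
   [309  79] [ 952. -152.] [ 18. 108.] 169.8 133
   [343  84] [ 935. -266.] [ 17. 109.] 162.0 121
   [349 107] [ 859. -282.] [10. 89.] 178.1 105
   [379 191] [ 582. -373.] [49. 94.] 177.9 225
   [351 215] [ 507. -280.] [26. 51.] 178.6 127
   [247 224] [476.  50.] [13. 47.] 179.9 65
top orange
   [297  99] [ 886. -114.] [13. 89.] 179.1 107
   [332 104] [ 869. -229.] [13. 83.] 171.7 97
   [367 108] [ 852. -342.] [13. 85.] 165.7 87
   [351 251] [ 390. -279.] [49. 91.] 12.9 185
top yellow
   [252 190] [568.  42.] [135. 235.] 89.5 395
black z=.044
   [179 131] [773. 262.] [54. 65.] 161.5 285
   [195 136] [755. 213.] [24. 63.] 161.2 124
   [212 141] [737. 158.] [13. 29.] 0.6 25
   [132 150] [711. 415.] [21. 43.] 167.7 63
   [255 153] [700.  21.] [16. 55.] 179.9 89
   [154 154] [701. 342.] [15. 47.] 172.1 56
   [381 189] [ 582. -372.] [13. 35.] 89.7 50
   [248 193] [574.  45.] [ 9. 87.] 89.5 113
   [352 251] [ 388. -277.] [12. 34.] 103.3 44
   [402 266] [ 343. -431.] [35. 40.] 178.3 118
black handle z=.116
   [179 131] [752. 247.] [52. 62.] 161.5 285
   [195 136] [735. 200.] [22. 60
[... 1245 characters left out ...]
 [136 319] [773. 259.] [63. 79.] 162.7 657
   [317 338] [338. 220.] [30. 39.] 7.5 112
   [152 354] [702. 336.] [16. 28.] 110.9 54
   [133 381] [721. 408.] [ 9. 44.] 144.3 50
black handle z=.116
   [351 145] [ 339. -385.] [38. 72.] 97.2 175
   [199 223] [689.  -4.] [21. 53.] 176.5 123
   [241 248] [561.  51.] [ 18. 107.] 89.5 223
   [274 271] [465.  97.] [47. 57.] 97.1 201
   [184 286] [663. 188.] [23. 60.] 121.6 166
   [233 298] [550. 178.] [ 68. 138.] 178.7 583
   [150 303] [726. 251.] [25. 70.] 162.4 207
   [136 319] [741. 294.] [59. 74.] 162.7 657
   [317 338] [335. 258.] [28. 37.] 7.5 112
mat [(array([151, 228]), array([469., 359.]), array([160., 268.]), np.float32(9.5), np.int32(4119))]
```

View pics/crop2.png

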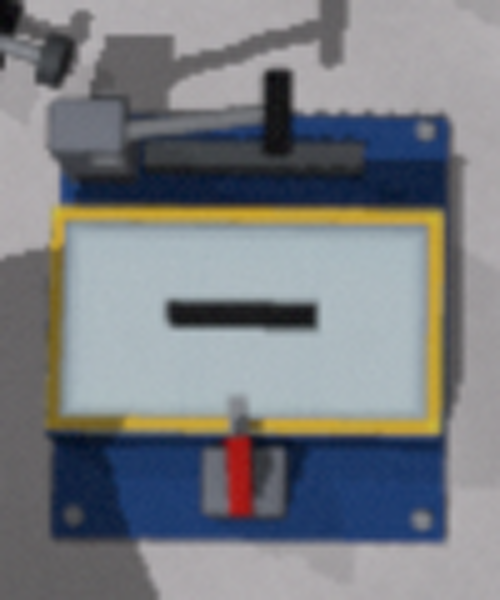

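View pics/crop1.png

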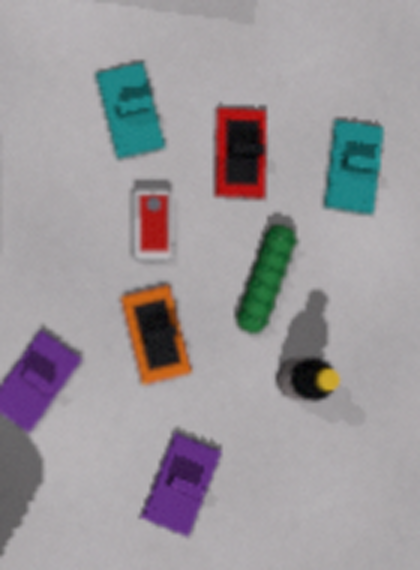

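The crops confirm it: the red reflector with black bracket is at crop1 (241,152) and the orange one at (157,333). In crop2 the panel handle is at (240,315), the latch bar at (240,475) and the lever bar at (278,110).
I'm taking the press at about (0.566, 0.041) with yaw -0.5°, and the latch at (0.469, 0.043). I'll move above the latch with the yaw turned to -90°.

Request:
{"method": "send_rows", "body": {"increments": [0,0,-0.1153,0.99,-2.24,0,0.6,0,0,-0.1153,0.99,-2.24,0,0.6,0,0,-0.1153,0.99,-2.24,0,0.6,0,0,-0.1153,0.99,-2.24,0,0.6,0,0,-0.1153,0.99,-2.24,0,0.6,0,0,-0.1153,0.99,-2.24,0,0.6,0,0,-0.1153,0.99,-2.24,0,0.6,0,0,-0.1153,0.99,-2.24,0,0.6,0,0,-0.1153,0.99,-2.24,0,0.6,0,0,-0.1153,0.99,-2.24,0,0.6,0,0,-0.1153,0.99,-2.24,0,0.6,0,0,-0.1153,0.99,-2.24,0,0.6,0,0,-0.1153,0.99,-2.24,0,0.6,0,0,-0.1153,0.99,-2.24,0,0.6,0,0,-0.1153,0.99,-2.24,0,0.6,0,0,-0.1153,0.99,-2.24,0,0.6,0,0,-0.1153,0.99,-2.24,0,0.6,0,0,-0.1153,0.99,-2.24,0,0.6,0,0,-0.1153,0.99,-2.24,0,0.6,0,0,-0.1153,0.99,-2.24,0,0.6], "newtons": 25}}

```text
time: 1.87
position: [0.4305, 0.1311, 0.2306]
tool_rot: [0.975, 0.223, -0.0, -0.0]
ft_force: [1.3, -0.2, -0.1]
grip_width: 0.0522
grip_force: 0.0
```

Request:
{"method": "send_rows", "body": {"increments": [0,0,-0.1153,0.99,-2.24,0,0.6,0,0,-0.1153,0.99,-2.24,0,0.6,0,0,-0.1153,0.99,-2.24,0,0.6,0,0,-0.1153,0.99,-2.24,0,0.6,0,0,0,0,0,-3,0.6,0,0,0,0,0,-3,0.6,0,0,0,0,0,0,0.6,0,0,0,0,0,0,0.6]}}

```text
time: 2.53
position: [0.4685, 0.0427, 0.1696]
tool_rot: [1.0, -0.003, -0.002, -0.0]
ft_force: [0.5, 0.3, 0.6]
grip_width: 0.0522
grip_force: 0.0
```

```bash
cat >> h.py <<'E'
def st(tx=None,ty=None,tz=None,yaw=None):
    from scipy.spatial.transform import Rotation as R
    o=robot.get_obs(); M=R.from_quat(o['tool_rot']).as_matrix(); y=np.degrees(np.arctan2(M[1,1],M[0,1]))
    p=o['position']; print('t',round(o['time'],1),'p',np.round(p*100,2),'yaw',round(y,1),'tilt',np.round(M[:2,2],3),'q6',round(o['q'][5],2),'w',round(o['grip_width']*1000,1),'gf',round(o['grip_force'],1),'F',np.round(o['ft_force'],1),'Mz',round(o['moment'][2],2))
    for n,v,c in zip('xyz',(tx,ty,tz),p*100):
        if v is not None: print('d'+n,round(v-c,2))
    if yaw is not None: print('dyaw rad',round(np.radians((yaw-y+180)%360-180),3))
E
python3 - <<'E'
from h import *
st(46.9,4.3,10.4,-90.4)
c=shot('side'); save(c,'latch.png',(200,190,340,330),4)
E
```

```text
t 2.5 p [46.85  4.27 16.96] yaw -90.4 tilt [-0.004  0.001] q6 1.43 w 52.2 gf 0.0 F [0.5 0.3 0.6] Mz -0.05
dx 0.05
dy 0.03
dz -6.56
dyaw rad -0.0
```

View pics/latch.png

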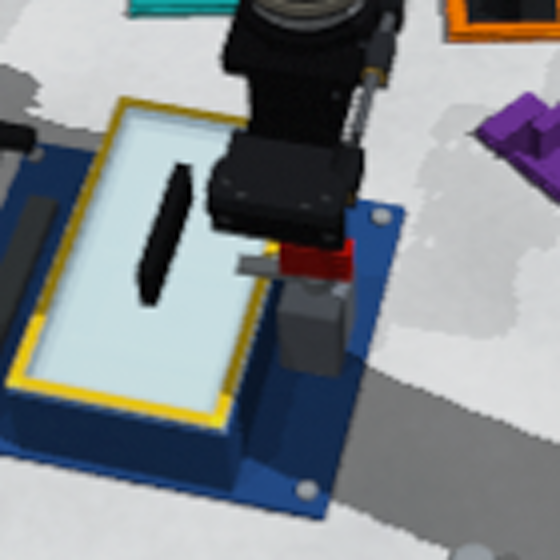

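The crop shows the gripper over the red bar at (315,258), with the wing pointing to the panel at (255,265). Descending and closing.

Request:
{"method": "send_rows", "body": {"increments": [0,0,0,0,0,-2.2,0.6,0,0,0,0,0,-2.2,0.6,0,0,0,0,0,-1.1,0.6,0,0,0,0,0,-1,0.6,0,0,0,0,0,0,0.6,0,0,0,0,0,0,0,0,0,0,0,0,0,0,0,0,0,0,0,0,0,0,0,0,0,0,0,0,0,0,0,0,0,0,0,0,0,0,0,0,0,0]}}

```text
time: 3.5
position: [0.4701, 0.0426, 0.106]
tool_rot: [1.0, -0.003, 0.0, 0.0]
ft_force: [-0.8, -0.0, -0.2]
grip_width: 0.0202
grip_force: 0.0
```

```bash
python3 -c "
from h import *
st(46.9,4.3,10.4,-90.4)"
```

```text
t 3.5 p [47.01  4.26 10.6 ] yaw -90.4 tilt [ 0.001 -0.   ] q6 1.43 w 20.2 gf 0.0 F [-0.8 -0.  -0.2] Mz -0.02
dx -0.11
dy 0.04
dz -0.2
dyaw rad -0.001
```

Request:
{"method": "send_rows", "body": {"increments": [0,0,0,0,0,0,0,0,0,0,0,0,0,0,0,0,0,0,0,0,0,0,0,0,0,0,0,0,0,0,0,0,0,0,0]}}

```text
time: 3.92
position: [0.4699, 0.0414, 0.1058]
tool_rot: [1.0, -0.002, 0.0, 0.001]
ft_force: [-0.9, -4.2, 2.5]
grip_width: 0.014
grip_force: 24.7
```

```bash
python3 -c "
from h import *
st(46.9,4.3,10.4,0)"
```

```text
t 3.9 p [46.99  4.14 10.58] yaw -90.3 tilt [ 0.    -0.002] q6 1.43 w 14.0 gf 24.7 F [-0.9 -4.2  2.5] Mz 0.04
dx -0.09
dy 0.16
dz -0.18
dyaw rad 1.576
```

Request:
{"method": "send_rows", "body": {"increments": [0,0,0,0,-0.15,0,0,0,0,0.1,0,0,0,0,0,0,0.12,0,0,0,0,0,0,0.12,0,0,0,0,0,0,0.12,0,0,0,0,0,0,0.12,0,0,0,0,0,0,0.12,0,0,0,0,0,0,0.12,0,0,0,0,0,0,0.12,0,0,0,0,0,0,0.12,0,0,0,0,0,0,0.12,0,0,0,0,0,0,0.12,0,0,0,0,0,0,0.12,0,0,0,0,0,0,0.12,0,0,0,0,0,0,0.03,0,0,0,0,0,0,0,0,0,0,0,0,0,0,0,0,0,0]}}

```text
time: 5.33
position: [0.4686, 0.0426, 0.1058]
tool_rot: [0.711, 0.703, 0.0, -0.002]
ft_force: [-2.3, 4.2, 6.0]
grip_width: 0.0136
grip_force: 25.1
```

```bash
python3 -c "
from h import *
st(46.9,4.3,10.4,0)"
```

```text
t 5.3 p [46.86  4.26 10.58] yaw -0.6 tilt [-0.002  0.003] q6 -0.14 w 13.6 gf 25.1 F [-2.3  4.2  6. ] Mz -0.37
dx 0.04
dy 0.04
dz -0.18
dyaw rad 0.011
```

Request:
{"method": "send_rows", "body": {"increments": [0,0,0,0,0,0,0.5,0,0,0,0,0,0,0.5,0,0,0,0,0,0,0.5,0,0,0,0,0,0,0.5,0,0,0,0,0,1,0.5,0,0,0,0,0,3,0.5,0,0,0,0,0,3,0.5,0,0,0,0,0,2,0.5,0,0,0,3,0,0,0.5,0,0,0,3,0,0,0.5,0,0,0,3.3,0,0,0.5,0,0,0,0,0,-1,0.5,0,0,0,0,0,0,0.5,0,0,0,0,0,0,0.5]}}

```text
time: 6.5
position: [0.561, 0.0412, 0.1843]
tool_rot: [0.71, 0.705, -0.001, -0.002]
ft_force: [-0.8, 0.4, 0.1]
grip_width: 0.0434
grip_force: 0.0
```

```bash
python3 - <<'E'
from m import *
st(56.5,4.1,9.8,-.5)
c=shot('side'); save(c,'handle.png',(200,150,360,300),4)
print(proj(c,[[.565,.041,.116],[.4685,.0413,.119]]).round())
t=shot('top');h=hsv(t);H,S,V=[h[...,i].astype(int) for i in range(3)]
m=(H>20)&(H<32)&(S>150)&(V>100)
P=onplane(t,np.argwhere(m)[:,::-1],.08)*1000; P=P[abs(P[:,0]-565)<120]; print('yellow bounds',np.percentile(P,[1,99],axis=0).round(1)[:,:2])
E
```

```text
t 6.5 p [56.1   4.12 18.43] yaw -0.4 tilt [-0.004  0.   ] q6 -0.12 w 43.4 gf 0.0 F [-0.8  0.4  0.1] Mz 0.06
dx 0.4
dy -0.02
dz -8.63
dyaw rad -0.001
[[240. 244.]
 [278. 250.]]
yellow bounds [[498.8 -75.9]
 [630.7  11.4]]
```

View pics/handle.png

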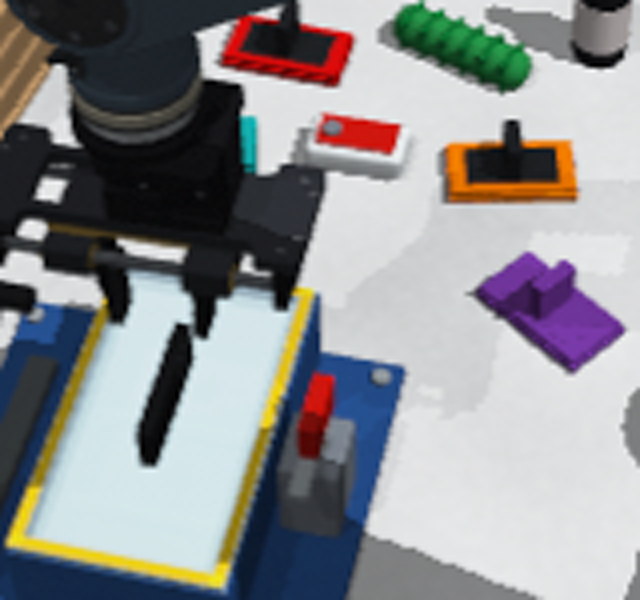

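The crop shows the latch wing open (pointing at (305,490)), and the handle from (183,330) to (150,455) agrees with my estimate within a few mm. Descending onto the handle.

Request:
{"method": "send_rows", "body": {"increments": [0,0,0,0.4,0.2,-2,0.5,0,0,0,0,0,-2,0.5,0,0,0,0,0,-2,0.5,0,0,0,0,0,-1.6,0.5,0,0,0,0,0,-1,0.5,0,0,0,0,0,0,0.5,0,0,0,0,0,0,0,0,0,0,0,0,0,0,0,0,0,0,0,0,0,0,0,0,0,0,0,0,0,0,0,0,0,0,0,0,0,0,0,0,0,0,0,0,0,0,0,0,0], "newtons": 40}}

```text
time: 7.68
position: [0.566, 0.0431, 0.1001]
tool_rot: [0.71, 0.704, -0.0, -0.001]
ft_force: [-3.3, -0.4, 6.4]
grip_width: 0.0121
grip_force: 39.9
```

```bash
python3 -c "
from h import *
st(56.5,4.1,9.8,0)"
```

```text
t 7.7 p [56.6   4.31 10.01] yaw -0.4 tilt [-0.001  0.   ] q6 -0.11 w 12.1 gf 39.9 F [-3.3 -0.4  6.4] Mz -0.16
dx -0.1
dy -0.21
dz -0.21
dyaw rad 0.008
```

Request:
{"method": "send_rows", "body": {"increments": [0,0,0,0,0,0.5,0,0,0,0,0,0,1,0,0,0,0,0,0,1.5,0,0,0,0,0,0,3,0,0,0,0,0,0,3,0,0,0,0,0,0,3,0,0,0,0,0,0,2,0,0,0,0,0,0,0,0,0,0,0,0,0,0,0]}}

```text
time: 8.43
position: [0.5673, 0.0431, 0.2404]
tool_rot: [0.71, 0.705, 0.001, 0.001]
ft_force: [-0.4, 0.6, -5.4]
grip_width: 0.0116
grip_force: 40.0
```

Request:
{"method": "send_rows", "body": {"increments": [0,0,-0.1165,-0.81,2.63,0,0,0,0,-0.1165,-0.81,2.63,0,0,0,0,-0.1165,-0.81,2.63,0,0,0,0,-0.1165,-0.81,2.63,0,0,0,0,-0.1165,-0.81,2.63,0,0,0,0,-0.1165,-0.81,2.63,0,0,0,0,-0.1165,-0.81,2.63,0,0,0,0,-0.1165,-0.81,2.63,0,0,0,0,-0.1165,-0.81,2.63,0,0,0,0,-0.1165,-0.81,2.63,0,0,0,0,-0.1165,-0.81,2.63,0,0,0,0,-0.1165,-0.81,2.63,0,0,0,0,0,0,0,0,0,0,0,0,0,0,0,0]}}

```text
time: 9.6
position: [0.4675, 0.3593, 0.2367]
tool_rot: [0.996, 0.085, -0.002, 0.001]
ft_force: [0.1, -0.0, -4.0]
grip_width: 0.0115
grip_force: 40.0
```

```bash
python3 - <<'E'
from h import *
st(46.9,35.9,4.0,-80.5)
c=shot('side'); save(c,'carry.png',s=1.0)
E
```

```text
t 9.6 p [46.75 35.93 23.67] yaw -80.3 tilt [-0.005 -0.003] q6 1.87 w 11.5 gf 40.0 F [ 0.1 -0.  -4. ] Mz 0.03
dx 0.15
dy -0.03
dz -19.67
dyaw rad -0.004
```

View pics/carry.png

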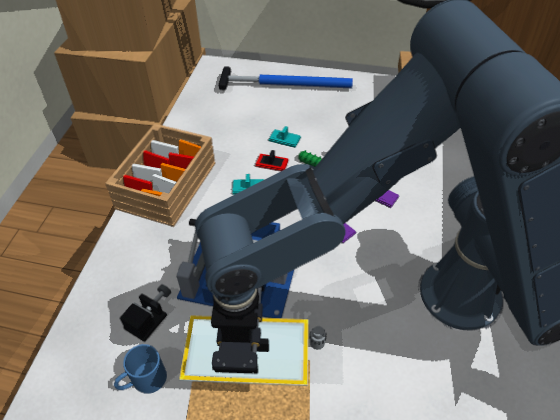

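The panel hangs level over the mat. Lowering it.

Request:
{"method": "send_rows", "body": {"increments": [0,0,0,0.1,0,-3,0,0,0,0,0,0,-3,0,0,0,0,0,0,-3,0,0,0,0,0,0,-3,0,0,0,0,0,0,-3,0,0,0,0,0,0,-2,0,0,0,0,0,0,-1,0,0,0,0,0,0,-0.8,0,0,0,0,0,0,-0.3,0,0,0,0,0,0,-0.3,0,0,0,0,0,0,-0.2,0,0,0,0,0,0,0,0,0,0,0,0,0,0,0]}}

```text
time: 10.73
position: [0.4712, 0.3591, 0.0445]
tool_rot: [0.997, 0.083, 0.001, -0.0]
ft_force: [0.0, 0.9, -4.9]
grip_width: 0.0115
grip_force: 40.0
```

```bash
python3 -c "
from h import *
st(46.9,35.9,3.9,-80.5)"
```

```text
t 10.7 p [47.12 35.91  4.45] yaw -80.5 tilt [0.002 0.001] q6 1.87 w 11.5 gf 40.0 F [ 0.   0.9 -4.9] Mz -0.0
dx -0.22
dy -0.01
dz -0.55
dyaw rad 0.0
```

Request:
{"method": "send_rows", "body": {"increments": [0,0,0,0,0,-0.2,0,0,0,0,0,0,-0.2,0,0,0,0,0,0,-0.1,0,0,0,0,0,0,0,0,0,0,0,0,0,0,0,0,0,0,0,0,0,0]}}

```text
time: 11.23
position: [0.4709, 0.3589, 0.0391]
tool_rot: [0.997, 0.083, 0.0, -0.0]
ft_force: [-0.7, -1.3, 1.9]
grip_width: 0.0118
grip_force: 40.0
```

Request:
{"method": "send_rows", "body": {"increments": [0,0,0,0,0,0,0.5,0,0,0,0,0,0,0.5,0,0,0,0,0,0,0.5,0,0,0,0,0,0,0.5,0,0,0,0,0,1,0.5,0,0,0,0,0,3,0.5,0,0,0,0,0,4,0.5,0,0,0,0,0,4,0.5,0,0,0,0,0,4,0.5,0,0,0,0,0,4,0.5,0,0,0,0,0,0,0.5]}}

```text
time: 12.15
position: [0.4752, 0.3613, 0.2484]
tool_rot: [0.997, 0.083, 0.009, -0.004]
ft_force: [1.2, 0.4, 0.9]
grip_width: 0.0432
grip_force: 0.0
```

```bash
cat > refl.py <<'E'
from m import *
def refl():
  for n in('top','side'):
    c=shot(n);h=hsv(c);H,S,V=[h[...,i].astype(int) for i in range(3)]
    for k,m in dict(red=((H<4)|(H>174))&(S>150)&(V>60),orange=(H>5)&(H<17)&(S>190)&(V>90)).items():
        for b in box(c,cv2.morphologyEx(m.astype(np.uint8),3,np.ones((3,3))),.012,mina=60):
            if b[1][0]<750: print(n,k,*b)
E
python3 - <<'E'
from refl import *
st(38.9,-27.8,3,12.5); refl()
E
```

```text
t 12.2 p [47.52 36.13 24.84] yaw -80.5 tilt [0.017 0.008] q6 1.87 w 43.2 gf 0.0 F [1.2 0.4 0.9] Mz 0.02
dx -8.62
dy -63.93
dz -21.84
dyaw rad 1.623
top red [379 191] [ 582. -373.] [49. 94.] 177.9 252
top red [351 215] [ 507. -280.] [25. 51.] 178.6 125
top red [247 224] [477.  48.] [15. 48.] 83.9 74
top red [  5 274] [319. 836.] [ 35. 159.] 2.1 506
top orange [351 251] [ 390. -279.] [49. 91.] 12.9 209
top orange [520 411] [-122. -816.] [ 64. 144.] 86.3 647
side red [270 162] [ 581. -372.] [59. 95.] 176.7 195
```

Request:
{"method": "send_rows", "body": {"increments": [0,0,0.0955,-0.51,-3.76,0,0.5,0,0,0.0955,-0.51,-3.76,0,0.5,0,0,0.0955,-0.51,-3.76,0,0.5,0,0,0.0955,-0.51,-3.76,0,0.5,0,0,0.0955,-0.51,-3.76,0,0.5,0,0,0.0955,-0.51,-3.76,0,0.5,0,0,0.0955,-0.51,-3.76,0,0.5,0,0,0.0955,-0.51,-3.76,0,0.5,0,0,0.0955,-0.51,-3.76,0,0.5,0,0,0.0955,-0.51,-3.76,0,0.5,0,0,0.0955,-0.51,-3.76,0,0.5,0,0,0.0955,-0.51,-3.76,0,0.5,0,0,0.0955,-0.51,-3.76,0,0.5,0,0,0.0955,-0.51,-3.76,0,0.5,0,0,0.0955,-0.51,-3.76,0,0.5,0,0,0.0955,-0.51,-3.76,0,0.5,0,0,0.0955,-0.51,-3.76,0,0.5,0,0,0,0,0,-4,0.5,0,0,0,0,0,-4,0.5,0,0,0,0,0,0,0.5]}}

```text
time: 13.92
position: [0.3796, -0.2734, 0.1509]
tool_rot: [0.63, 0.777, 0.002, -0.01]
ft_force: [-0.8, 1.0, -0.5]
grip_width: 0.0435
grip_force: 0.0
```

```bash
python3 - <<'E'
from refl import *
st(38.9,-27.8,2.3,12.5); refl()
c=shot('side'); save(c,'or.png',(250,110,410,250),4)
E
```

```text
t 13.9 p [ 37.96 -27.34  15.09] yaw 11.9 tilt [-0.013  0.015] q6 -1.07 w 43.5 gf 0.0 F [-0.8  1.  -0.5] Mz 0.03
dx 0.94
dy -0.46
dz -12.79
dyaw rad 0.01
top red [379 191] [ 582. -374.] [51. 93.] 175.7 237
top red [350 213] [ 512. -280.] [26. 48.] 178.6 104
top red [247 224] [478.  48.] [13. 47.] 89.6 62
top red [  5 274] [319. 836.] [ 35. 159.] 2.1 508
top orange [518 410] [-118. -810.] [ 71. 157.] 86.3 772
side red [272 164] [ 580. -371.] [60. 94.] 176.7 225
side red [290 183] [ 508. -291.] [29. 57.] 179.3 117
side red [278 253] [486. -26.] [17. 68.] 92.2 116
side orange [508  93] [-189. -916.] [171. 243.] 60.6 1442
side orange [328 194] [ 389. -277.] [57. 92.] 11.4 248
```

View pics/or.png

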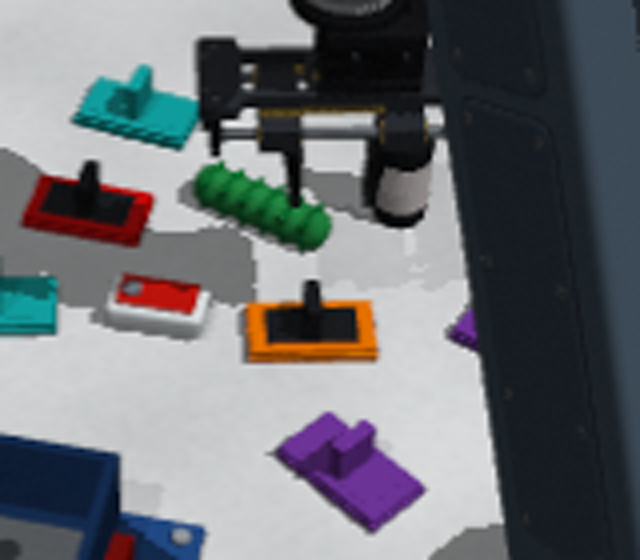

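The crop shows the orange reflector at (312,330) under the gripper, clear of the bottle (405,190) and the grip cover (260,205).

Request:
{"method": "send_rows", "body": {"increments": [0,0,0.01,0.9,-0.45,-2,0.5,0,0,0,0,0,-3,0.5,0,0,0,0,0,-3,0.5,0,0,0,0,0,0,0.5,0,0,0,0,0,0,0.5,0,0,0,0,0,0,0.5]}}

```text
time: 14.57
position: [0.3948, -0.2827, 0.0809]
tool_rot: [0.625, 0.781, -0.0, 0.002]
ft_force: [-0.4, -0.3, 0.1]
grip_width: 0.0436
grip_force: 0.0
```

```bash
python3 -c "
from h import *
st(38.9,-27.8,2.3,12.5)"
```

```text
t 14.6 p [ 39.48 -28.27   8.09] yaw 12.7 tilt [ 0.003 -0.003] q6 -1.07 w 43.6 gf 0.0 F [-0.4 -0.3  0.1] Mz -0.03
dx -0.58
dy 0.47
dz -5.79
dyaw rad -0.003
```

Request:
{"method": "send_rows", "body": {"increments": [0,0,0,-0.6,0.5,-1,0.5,0,0,0,0,0,-2,0.5,0,0,0,0,0,-2,0.5,0,0,0,0,0,-0.8,0.5,0,0,0,0,0,0,0.5,0,0,0,0,0,0,0.5,0,0,0,0,0,0,0,0,0,0,0,0,0,0,0,0,0,0,0,0,0,0,0,0,0,0,0,0,0,0,0,0,0,0,0,0,0,0,0,0,0,0,0,0,0,0,0,0,0], "newtons": 30}}

```text
time: 15.65
position: [0.3877, -0.2771, 0.0208]
tool_rot: [0.625, 0.781, -0.0, 0.0]
ft_force: [-0.2, 1.1, 2.3]
grip_width: 0.0119
grip_force: 30.0
```

```bash
python3 -c "
from h import *
st(38.9,-27.8,2.3,12.5)"
```

```text
t 15.7 p [ 38.77 -27.71   2.08] yaw 12.6 tilt [ 0. -0.] q6 -1.08 w 11.9 gf 30.0 F [-0.2  1.1  2.3] Mz 0.07
dx 0.13
dy -0.09
dz 0.22
dyaw rad -0.002
```

Request:
{"method": "send_rows", "body": {"increments": [0,0,0,0,0,1,0,0,0,0,0,0,2,0,0,0,0,0,0,3,0,0,0,0,0,0,4,0,0,0,0,0,0,4,0,0,0,0,0,0,4,0,0,0,-0.0253,1.9,2.71,0,0,0,0,-0.0253,1.9,2.71,0,0,0,0,-0.0253,1.9,2.71,0,0,0,0,-0.0253,1.9,2.71,0,0,0,0,-0.0253,1.9,2.71,0,0,0,0,-0.0253,1.9,2.71,0,0,0,0,-0.0253,1.9,2.71,0,0,0,0,-0.0253,1.9,2.71,0,0,0,0,-0.0253,1.9,2.71,0,0,0,0,0,0,0,0,0,0,0,0,0,0,0,0,0,0,0,0,0,0,0,0]}}

```text
validation failed for argument at $.in...
```

```bash
python3 - <<'E'
from refl import *
st(55.9,-3.3,2.9,-.5)
c=shot('side'); save(c,'bay1.png',(170,130,370,280),4)
E
```

```text
t 15.7 p [ 38.77 -27.71   2.08] yaw 12.6 tilt [ 0. -0.] q6 -1.08 w 11.9 gf 30.0 F [-0.2  1.1  2.3] Mz 0.07
dx 17.13
dy 24.41
dz 0.82
dyaw rad -0.229
```

View pics/bay1.png

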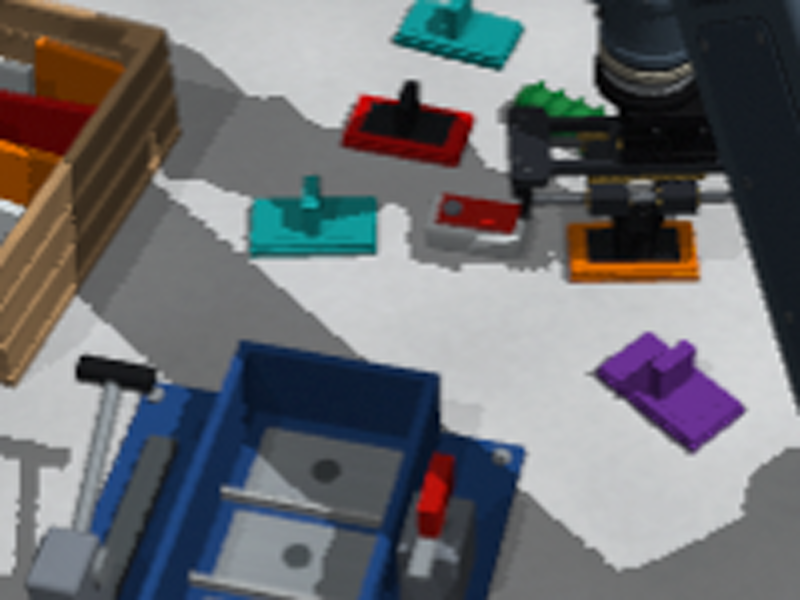

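The move was refused because I miscounted the list, so nothing moved. The picture shows the orange reflector gripped at (632,250) and the open bed with its bays at (330,470) and (295,555). Resending.

Request:
{"method": "send_rows", "body": {"increments": [0,0,0,0,0,1,0,0,0,0,0,0,2,0,0,0,0,0,0,3,0,0,0,0,0,0,4,0,0,0,0,0,0,4,0,0,0,0,0,0,4,0,0,0,-0.0253,1.9,2.71,0,0,0,0,-0.0253,1.9,2.71,0,0,0,0,-0.0253,1.9,2.71,0,0,0,0,-0.0253,1.9,2.71,0,0,0,0,-0.0253,1.9,2.71,0,0,0,0,-0.0253,1.9,2.71,0,0,0,0,-0.0253,1.9,2.71,0,0,0,0,-0.0253,1.9,2.71,0,0,0,0,-0.0253,1.9,2.71,0,0,0,0,0,0,0,0,0,0,0,0,0,0,0,0,0,0,0,0,0,0,0]}}

```text
time: 17.2
position: [0.5575, -0.033, 0.2004]
tool_rot: [0.709, 0.705, -0.001, -0.001]
ft_force: [-0.4, -0.3, -0.4]
grip_width: 0.0123
grip_force: 30.0
```

```bash
python3 - <<'E'
from refl import *
st(55.9,-3.3,2.9,-.5)
c=shot('side'); save(c,'bay1b.png',(170,130,370,280),4)
E
```

```text
t 17.2 p [55.75 -3.3  20.04] yaw -0.4 tilt [-0.002 -0.   ] q6 -0.25 w 12.3 gf 30.0 F [-0.4 -0.3 -0.4] Mz -0.02
dx 0.15
dy -0.0
dz -17.14
dyaw rad -0.002
```

View pics/bay1b.png

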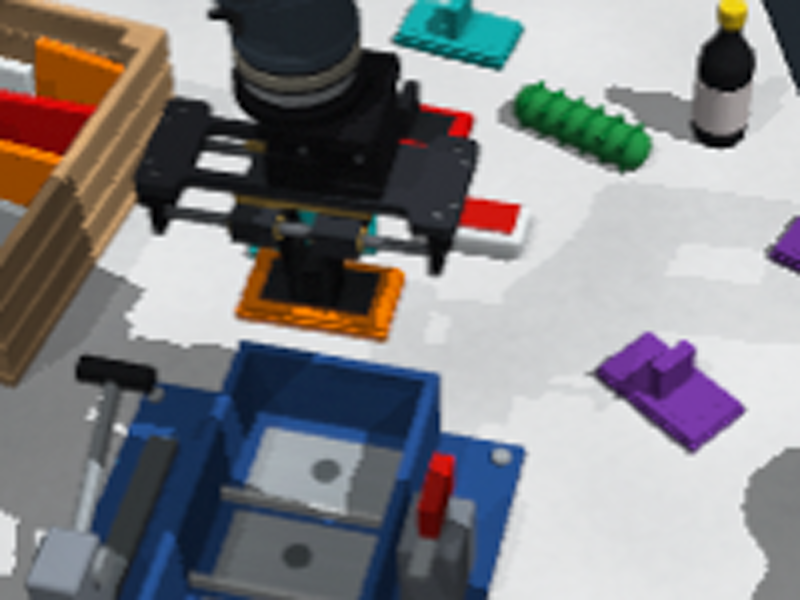

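The orange reflector is held square over the bay (320,300). Lowering to just above the floor.

Request:
{"method": "send_rows", "body": {"increments": [0,0,0,0.1,0,-2,0,0,0,0,0,0,-3,0,0,0,0,0,0,-3,0,0,0,0,0,0,-3,0,0,0,0,0,0,-2,0,0,0,0,0,0,-2,0,0,0,0,0,0,-1,0,0,0,0,0,0,-0.7,0,0,0,0,0,0,0,0,0,0,0,0,0,0,0]}}

```text
time: 18.08
position: [0.5597, -0.0336, 0.0341]
tool_rot: [0.71, 0.704, 0.0, 0.0]
ft_force: [0.7, -0.5, -0.9]
grip_width: 0.0117
grip_force: 30.0
```

```bash
python3 -c "
from h import *
st(55.9,-3.3,2.9,-.5)"
```

```text
t 18.1 p [55.97 -3.36  3.41] yaw -0.5 tilt [ 0.001 -0.   ] q6 -0.25 w 11.7 gf 30.0 F [ 0.7 -0.5 -0.9] Mz 0.04
dx -0.07
dy 0.06
dz -0.51
dyaw rad -0.001
```

Request:
{"method": "send_rows", "body": {"increments": [0,0,0,0,0,-0.2,0,0,0,0,0,0,-0.2,0,0,0,0,0,0,-0.1,0,0,0,0,0,0,0,0,0,0,0,0,0,0,0,0,0,0,0,0,0,0]}}

```text
time: 18.58
position: [0.5596, -0.0329, 0.0288]
tool_rot: [0.71, 0.705, 0.0, 0.0]
ft_force: [0.2, -0.6, -0.2]
grip_width: 0.0115
grip_force: 30.0
```

Request:
{"method": "send_rows", "body": {"increments": [0,0,0,0,0,-0.05,0,0,0,0,0,0,0,0.35,0,0,0,0,0,0,0.35,0,0,0,0,0,0,0.35,0,0,0,0,0,0,0.35,0,0,0,0,0,1,0.35,0,0,0,0,0,2,0.35,0,0,0,0,0,3,0.35,0,0,0,0,0,4,0.35,0,0,0,0,0,4,0.35,0,0,0,0,0,3,0.35,0,0,0,0,0,0,0.35,0,0,0,0,0,0,0.35]}}

```text
time: 19.67
position: [0.56, -0.0331, 0.2004]
tool_rot: [0.71, 0.705, 0.001, 0.002]
ft_force: [0.6, 1.2, 0.1]
grip_width: 0.0303
grip_force: 0.0
```

```bash
python3 - <<'E'
from refl import *
st(58.1,-37.2,2.1,-2.7); refl()
E
```

```text
t 19.7 p [56.   -3.31 20.04] yaw -0.4 tilt [ 0.004 -0.001] q6 -0.25 w 30.3 gf 0.0 F [0.6 1.2 0.1] Mz -0.04
dx 2.1
dy -33.89
dz -17.94
dyaw rad -0.04
top red [379 191] [ 582. -373.] [49. 94.] 177.9 252
top red [351 215] [ 507. -280.] [25. 51.] 178.6 126
top red [  5 274] [319. 836.] [ 35. 158.] 2.1 508
top orange [519 410] [-118. -813.] [ 70. 150.] 86.3 713
side red [292 183] [ 500. -291.] [29. 42.] 178.3 97
side red [279 254] [484. -24.] [18. 68.] 88.9 120
side orange [508  98] [-186. -882.] [197. 313.] 68.6 2108
side orange [252 246] [561. -39.] [57. 93.] 179.0 299
```

Request:
{"method": "send_rows", "body": {"increments": [0,0,-0.004,0.21,-3.39,0,0.5,0,0,-0.004,0.21,-3.39,0,0.5,0,0,-0.004,0.21,-3.39,0,0.5,0,0,-0.004,0.21,-3.39,0,0.5,0,0,-0.004,0.21,-3.39,0,0.5,0,0,-0.004,0.21,-3.39,0,0.5,0,0,-0.004,0.21,-3.39,0,0.5,0,0,-0.004,0.21,-3.39,0,0.5,0,0,-0.004,0.21,-3.39,0,0.5,0,0,-0.004,0.21,-3.39,0,0.5,0,0,0,0,0,-4,0.5,0,0,0,0,0,-4,0.5,0,0,0,0,0,-2,0.5,0,0,0,0,0,0,0.5,0,0,0,0,0,0,0.5,0,0,0,0,0,0,0.5]}}

```text
time: 21.1
position: [0.5809, -0.3722, 0.0982]
tool_rot: [0.724, 0.69, -0.0, 0.0]
ft_force: [0.1, -0.8, -0.1]
grip_width: 0.0438
grip_force: 0.0
```

```bash
python3 - <<'E'
from refl import *
st(58.1,-37.2,2.1,-2.7); refl()
E
```

```text
t 21.1 p [ 58.09 -37.22   9.82] yaw -2.7 tilt [ 0. -0.] q6 -0.68 w 43.8 gf 0.0 F [ 0.1 -0.8 -0.1] Mz 0.01
dx 0.01
dy 0.02
dz -7.72
dyaw rad -0.0
top red [247 224] [476.  48.] [14. 48.] 84.8 64
top red [  5 274] [319. 836.] [ 35. 158.] 2.1 509
top orange [274 197] [560. -38.] [48. 90.] 179.6 189
top orange [518 410] [-117. -809.] [ 74. 157.] 86.3 798
side red [272 163] [ 581. -372.] [59. 95.] 176.7 223
side red [290 183] [ 508. -291.] [29. 57.] 179.3 117
side red [278 253] [486. -26.] [18. 68.] 92.8 119
side orange [508  92] [-190. -921.] [163. 232.] 58.3 1338
side orange [252 246] [561. -40.] [56. 92.] 180.0 257
```

Request:
{"method": "send_rows", "body": {"increments": [0,0,0,0,0,-2,0.5,0,0,0,0,0,-3,0.5,0,0,0,0,0,-2,0.5,0,0,0,0,0,-0.8,0.5,0,0,0,0,0,0,0.5,0,0,0,0,0,0,0.5,0,0,0,0,0,0,0,0,0,0,0,0,0,0,0,0,0,0,0,0,0,0,0,0,0,0,0,0,0,0,0,0,0,0,0,0,0,0,0,0,0,0,0,0,0,0,0,0,0], "newtons": 30}}

```text
time: 22.28
position: [0.5811, -0.3723, 0.0205]
tool_rot: [0.724, 0.69, 0.0, 0.001]
ft_force: [0.8, 0.7, 1.9]
grip_width: 0.0117
grip_force: 30.4
```

```bash
python3 -c "
from h import *
st(55.8,11.3,2.9,-.5)"
```

```text
t 22.3 p [ 58.11 -37.23   2.05] yaw -2.7 tilt [ 0.001 -0.001] q6 -0.68 w 11.7 gf 30.4 F [0.8 0.7 1.9] Mz -0.04
dx -2.31
dy 48.53
dz 0.85
dyaw rad 0.039
```

I'll regrip 6 mm higher, so the gripper body clears the open latch wing at bay3.

Request:
{"method": "send_rows", "body": {"increments": [0,0,0,0,0,0,0.25,0,0,0,0,0,0,0.25,0,0,0,0,0,0.6,0.25,0,0,0,0,0,0,0.25,0,0,0,0,0,0,0.25,0,0,0,0,0,0,0,0,0,0,0,0,0,0,0,0,0,0,0,0,0,0,0,0,0,0,0,0,0,0,0,0,0,0,0,0,0,0,0,0,0,0]}}

```text
time: 23.2
position: [0.5803, -0.3718, 0.0258]
tool_rot: [0.724, 0.69, -0.0, -0.0]
ft_force: [0.3, -0.4, -0.3]
grip_width: 0.0118
grip_force: 30.0
```

```bash
python3 -c "
from h import *
st(55.8,11.4,2.9,-.5)"
```

```text
t 23.2 p [ 58.03 -37.18   2.58] yaw -2.7 tilt [-0.  0.] q6 -0.68 w 11.8 gf 30.0 F [ 0.3 -0.4 -0.3] Mz -0.02
dx -2.23
dy 48.58
dz 0.32
dyaw rad 0.039
```

Request:
{"method": "send_rows", "body": {"increments": [0,0,0,0,0,1,0,0,0,0,0,0,3,0,0,0,0,0,0,4,0,0,0,0,0,0,4,0,0,0,0,0,0,4,0,0,0,0,0,0,2,0,0,0,0.003,-0.19,4.05,0,0,0,0,0.003,-0.19,4.05,0,0,0,0,0.003,-0.19,4.05,0,0,0,0,0.003,-0.19,4.05,0,0,0,0,0.003,-0.19,4.05,0,0,0,0,0.003,-0.19,4.05,0,0,0,0,0.003,-0.19,4.05,0,0,0,0,0.003,-0.19,4.05,0,0,0,0,0.003,-0.19,4.05,0,0,0,0,0.003,-0.19,4.05,0,0,0,0,0.003,-0.19,4.05,0,0,0,0,0.003,-0.19,4.05,0,0,0,0,0,0,0,0,0,0,0,0,0,0,0,0]}}

```text
time: 24.87
position: [0.5572, 0.1163, 0.2068]
tool_rot: [0.709, 0.705, 0.0, 0.0]
ft_force: [0.4, -0.8, -0.7]
grip_width: 0.0118
grip_force: 30.0
```

Request:
{"method": "send_rows", "body": {"increments": [0,0,0,0,0,0,0,0,0,0,0,0,0,0,0,0,0,0,0,0,0]}}

```text
time: 25.12
position: [0.558, 0.1124, 0.2062]
tool_rot: [0.712, 0.702, -0.0, 0.0]
ft_force: [1.0, -0.2, -0.8]
grip_width: 0.0121
grip_force: 30.0
```

```bash
python3 - <<'E'
from refl import *
st(55.8,11.4,3.4,-.5); refl()
E
```

```text
t 25.1 p [55.8  11.24 20.62] yaw -0.8 tilt [ 0. -0.] q6 0.02 w 12.1 gf 30.0 F [ 1.  -0.2 -0.8] Mz -0.01
dx -0.0
dy 0.16
dz -17.22
dyaw rad 0.005
top red [351 215] [ 507. -280.] [25. 51.] 178.6 125
top red [247 224] [476.  48.] [16. 47.] 89.6 73
top red [  5 274] [319. 836.] [ 35. 159.] 2.1 506
top orange [274 198] [560. -36.] [51. 90.] 179.4 209
top orange [519 410] [-118. -813.] [ 71. 151.] 86.3 742
side red [290 183] [ 508. -291.] [29. 57.] 179.3 117
side red [235 251] [605. -18.] [ 68. 114.] 0.9 403
side red [278 253] [484. -24.] [19. 68.] 88.9 123
side orange [508  98] [-186. -882.] [197. 313.] 68.6 2137
side orange [263 250] [532. -38.] [34. 55.] 87.8 98
```

Request:
{"method": "send_rows", "body": {"increments": [0,0,0.003,0,0.15,-2,0,0,0,0,0,0,-3,0,0,0,0,0,0,-3,0,0,0,0,0,0,-3,0,0,0,0,0,0,-2,0,0,0,0,0,0,-2,0,0,0,0,0,0,-1,0,0,0,0,0,0,-0.7,0,0,0,0,0,0,0,0,0,0,0,0,0,0,0,0,0,0,0,0,0,0]}}

```text
time: 26.13
position: [0.5588, 0.1154, 0.0402]
tool_rot: [0.71, 0.704, 0.001, 0.001]
ft_force: [-1.1, 0.2, -1.2]
grip_width: 0.0118
grip_force: 30.0
```

```bash
python3 -c "
from h import *
st(55.8,11.4,3.38,-.5)"
```

```text
t 26.1 p [55.88 11.54  4.02] yaw -0.5 tilt [0.002 0.   ] q6 0.02 w 11.8 gf 30.0 F [-1.1  0.2 -1.2] Mz 0.0
dx -0.08
dy -0.14
dz -0.64
dyaw rad -0.0
```

Request:
{"method": "send_rows", "body": {"increments": [0,0,0,-0.1,-0.1,-0.2,0,0,0,0,0,0,-0.2,0,0,0,0,0,0,-0.2,0,0,0,0,0,0,-0.05,0,0,0,0,0,0,0,0,0,0,0,0,0,0,0,0,0,0,0,0,0,0]}}

```text
time: 26.72
position: [0.557, 0.1145, 0.0337]
tool_rot: [0.71, 0.704, 0.0, 0.0]
ft_force: [-0.5, -1.0, 5.7]
grip_width: 0.0116
grip_force: 30.0
```

Contact with the floor (5.7 N). Releasing and rising.

Request:
{"method": "send_rows", "body": {"increments": [0,0,0,0,0,0.05,0.35,0,0,0,0,0,0,0.35,0,0,0,0,0,0,0.35,0,0,0,0,0,0,0.35,0,0,0,0,0,1,0.35,0,0,0,0,0,2,0.35,0,0,0,0,0,3,0.35,0,0,0,0,0,4,0.35,0,0,0,0,0,4,0.35,0,0,0,0,0,4,0.35,0,0,0,-1,3,3,0.35,0,0,0,-1,4,0,0.5,0,0,0,-1,4,0,0.5,0,0,0,-1,4,0,0.5,0,0,0,0,0,0,0.5,0,0,0,0,0,0,0.5]}}

```text
time: 28.05
position: [0.5159, 0.2651, 0.2423]
tool_rot: [0.708, 0.706, 0.0, 0.0]
ft_force: [0.4, -1.5, -0.2]
grip_width: 0.0428
grip_force: 0.0
```

```bash
python3 - <<'E'
from refl import *
st(47.1,35.9,4,-80.5); refl()
c=shot('top'); save(c,'bed.png',(200,110,420,270),3.5)
h=hsv(c);H,S,V=[h[...,i].astype(int) for i in range(3)]
m=(H>20)&(H<32)&(S>150)&(V>100);m=cv2.morphologyEx(m.astype(np.uint8),3,np.ones((5,5)))
print('panel',box(c,m,.019,mina=100))
E
```

```text
t 28.1 p [51.59 26.51 24.23] yaw -0.2 tilt [ 0. -0.] q6 0.29 w 42.8 gf 0.0 F [ 0.4 -1.5 -0.2] Mz 0.03
dx -4.49
dy 9.39
dz -20.23
dyaw rad -1.401
top red [229 199] [558. 110.] [51. 90.] 0.1 271
top red [351 215] [ 507. -280.] [25. 51.] 178.6 125
top red [247 224] [476.  48.] [13. 48.] 84.8 67
top red [  5 274] [319. 836.] [ 35. 159.] 2.1 509
top orange [274 198] [560. -36.] [51. 90.] 179.4 219
top orange [519 410] [-118. -813.] [ 70. 151.] 86.3 746
side red [279 252] [484. -31.] [19. 54.] 88.9 98
side orange [263 247] [533. -39.] [40. 58.] 96.3 132
panel [(array([171, 244]), array([419., 289.]), array([ 38., 130.]), np.float32(172.3), np.int32(133))]
```

View pics/bed.png

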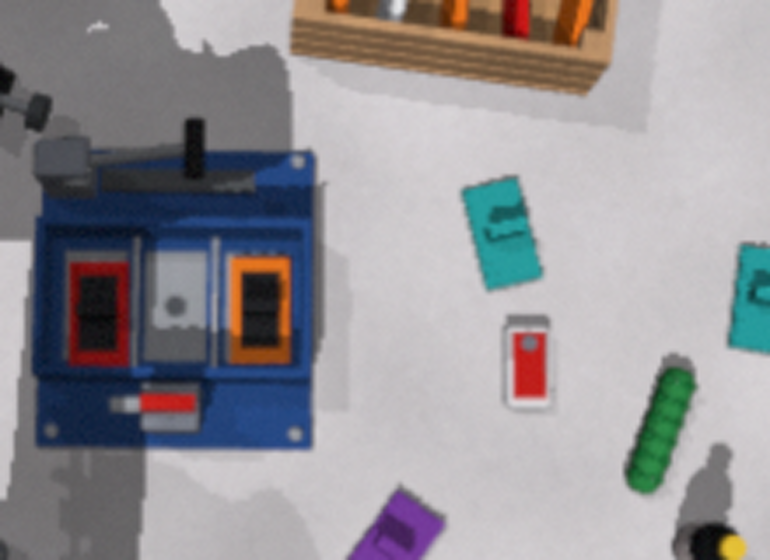

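The bed picture shows the red reflector flat in bay3 (97,313) and the orange one flat in bay1 (262,308). The latch is open and the bystanders are unmoved. Now fetching the panel.

Request:
{"method": "send_rows", "body": {"increments": [0,0,-0.1168,-0.38,0.78,0,0.5,0,0,-0.1168,-0.38,0.78,0,0.5,0,0,-0.1168,-0.38,0.78,0,0.5,0,0,-0.1168,-0.38,0.78,0,0.5,0,0,-0.1168,-0.38,0.78,0,0.5,0,0,-0.1168,-0.38,0.78,0,0.5,0,0,-0.1168,-0.38,0.78,0,0.5,0,0,-0.1168,-0.38,0.78,0,0.5,0,0,-0.1168,-0.38,0.78,0,0.5,0,0,-0.1168,-0.38,0.78,0,0.5,0,0,-0.1168,-0.38,0.78,0,0.5,0,0,-0.1168,-0.38,0.78,0,0.5,0,0,0,0,0,-4,0.5,0,0,0,0,0,-4,0.5,0,0,0,0,0,-4,0.5,0,0,0,0,0,0,0.5,0,0,0,0,0,0,0.5,0,0,0,0,0,0,0.5]}}

```text
time: 29.7
position: [0.4735, 0.3564, 0.1233]
tool_rot: [0.997, 0.079, 0.001, -0.0]
ft_force: [0.5, -0.1, 0.8]
grip_width: 0.0434
grip_force: 0.0
```

```bash
python3 - <<'E'
from h import *
st(47.1,35.9,4,-80.5)
E
```

```text
t 29.7 p [47.35 35.64 12.33] yaw -80.9 tilt [0.002 0.001] q6 1.87 w 43.4 gf 0.0 F [ 0.5 -0.1  0.8] Mz -0.04
dx -0.25
dy 0.26
dz -8.33
dyaw rad 0.007
```

Request:
{"method": "send_rows", "body": {"increments": [0,0,0.007,-0.25,0.25,-2,0.5,0,0,0,0,0,-3,0.5,0,0,0,0,0,-2,0.5,0,0,0,0,0,-1.3,0.5,0,0,0,0,0,0,0.5,0,0,0,0,0,0,0.5,0,0,0,0,0,0,0,0,0,0,0,0,0,0,0,0,0,0,0,0,0,0,0,0,0,0,0,0,0,0,0,0,0,0,0,0,0,0,0,0,0,0,0,0,0,0,0,0,0], "newtons": 40}}

```text
time: 30.78
position: [0.4692, 0.359, 0.0391]
tool_rot: [0.996, 0.084, 0.0, 0.0]
ft_force: [-0.5, -2.1, 4.4]
grip_width: 0.0122
grip_force: 40.0
```

Request:
{"method": "send_rows", "body": {"increments": [0,0,0,0,0,0.5,0,0,0,0,0,0,1,0,0,0,0,0,0,2,0,0,0,0,0,0,4,0,0,0,0,0,0,4,0,0,0,0,0,0,4,0,0,0,0,0,0,4,0,0,0,0,0,0,0,0,0,0,0,0,0,0,0]}}

```text
time: 31.53
position: [0.4701, 0.36, 0.2367]
tool_rot: [0.996, 0.084, 0.003, -0.001]
ft_force: [-0.4, -0.2, -4.7]
grip_width: 0.0119
grip_force: 40.0
```

```bash
python3 - <<'E'
from h import *
st(56.6,4.31,10.0,-.4)
E
```

```text
t 31.5 p [47.01 36.   23.67] yaw -80.4 tilt [0.006 0.003] q6 1.87 w 11.9 gf 40.0 F [-0.4 -0.2 -4.7] Mz -0.06
dx 9.59
dy -31.69
dz -13.67
dyaw rad 1.396
```

Request:
{"method": "send_rows", "body": {"increments": [0,0,0.1163,0.8,-2.65,0,0,0,0,0.1163,0.8,-2.65,0,0,0,0,0.1163,0.8,-2.65,0,0,0,0,0.1163,0.8,-2.65,0,0,0,0,0.1163,0.8,-2.65,0,0,0,0,0.1163,0.8,-2.65,0,0,0,0,0.1163,0.8,-2.65,0,0,0,0,0.1163,0.8,-2.65,0,0,0,0,0.1163,0.8,-2.65,0,0,0,0,0.1163,0.8,-2.65,0,0,0,0,0.1163,0.8,-2.65,0,0,0,0,0.1163,0.8,-2.65,0,0,0,0,0,0,0,-2,0,0,0,0,0,0,-3,0,0,0,0,0,0,-3,0,0,0,0,0,0,-2,0,0,0,0,0,0,0,0,0,0,0,0,0,0,0,0,0,0,0,0,0,0]}}

```text
time: 33.12
position: [0.565, 0.0414, 0.1336]
tool_rot: [0.71, 0.705, -0.0, -0.0]
ft_force: [0.9, -0.0, -3.8]
grip_width: 0.0117
grip_force: 40.0
```

```bash
python3 - <<'E'
from h import *
st(56.6,4.17,10.0,-.4)
c=shot('side'); save(c,'seat.png',(160,170,340,320),4)
E
```

```text
t 33.1 p [56.5   4.14 13.36] yaw -0.4 tilt [-0.001  0.   ] q6 -0.12 w 11.7 gf 40.0 F [ 0.9 -0.  -3.8] Mz 0.01
dx 0.1
dy 0.03
dz -3.36
dyaw rad 0.0
```

View pics/seat.png

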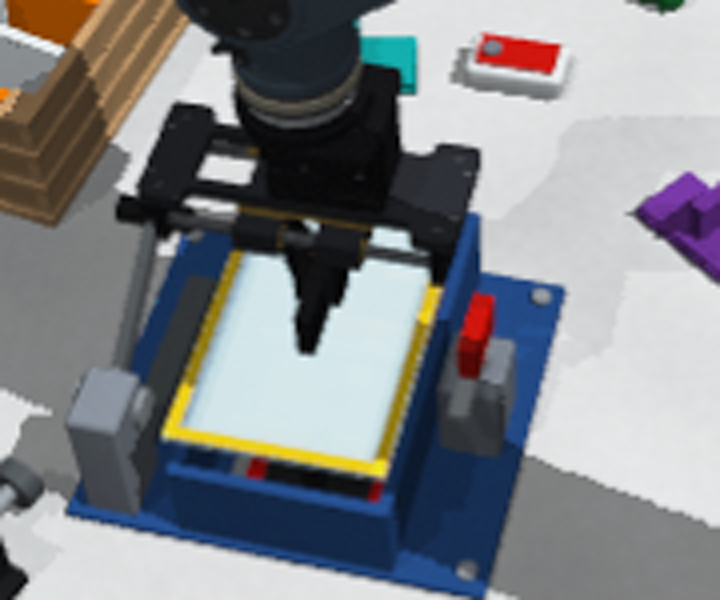

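The panel hangs aligned just above the box (bottom edge at (275,455) over the wall (285,490)). Lowering gently.

Request:
{"method": "send_rows", "body": {"increments": [0,0,0,0.1,0,-0.8,0,0,0,0,0,0,-0.5,0,0,0,0,0,0,-0.4,0,0,0,0,0,0,-0.4,0,0,0,0,0,0,-0.3,0,0,0,0,0,0,-0.3,0,0,0,0,0,0,0,0,0,0,0,0,0,0,0]}}

```text
time: 33.83
position: [0.5659, 0.0413, 0.1065]
tool_rot: [0.71, 0.705, -0.0, -0.0]
ft_force: [-0.1, 0.5, -5.0]
grip_width: 0.0116
grip_force: 40.0
```

Request:
{"method": "send_rows", "body": {"increments": [0,0,0,0,0,-0.3,0,0,0,0,0,0,-0.2,0,0,0,0,0,0,-0.15,0,0,0,0,0,0,0,0,0,0,0,0,0,0,0,0,0,0,0,0,0,0]}}

```text
time: 34.33
position: [0.5661, 0.0413, 0.1002]
tool_rot: [0.71, 0.705, 0.0, 0.0]
ft_force: [0.1, -0.0, -4.2]
grip_width: 0.0117
grip_force: 40.0
```

Request:
{"method": "send_rows", "body": {"increments": [0,0,0,0,0,-0.1,0,0,0,0,0,0,-0.1,0,0,0,0,0,0,0,0,0,0,0,0,0,0,0]}}

```text
time: 34.67
position: [0.5661, 0.0413, 0.1001]
tool_rot: [0.71, 0.705, 0.0, 0.0]
ft_force: [-3.4, -0.0, 8.3]
grip_width: 0.0118
grip_force: 40.0
```

Seated at the original height with 8 N support. Releasing and moving to the latch.

Request:
{"method": "send_rows", "body": {"increments": [0,0,0,0,0,0.1,0.5,0,0,0,0,0,0,0.5,0,0,0,0,0,0,0.5,0,0,0,0,0,0,0.5,0,0,0,0,0,1,0.5,0,0,0,0,0,3,0.5,0,0,0,0,0,4,0.5,0,0,0,0,0,1,0.5,0,0,0,-3,0,0,0.5,0,0,0,-3.4,0,0,0.5,0,0,0,-3.4,0,0,0.5,0,0,0,0,0,0,0.5,0,0,0,0,0,0,0.5,0,0,0,0,0,0,0.5]}}

```text
time: 35.83
position: [0.4694, 0.0411, 0.19]
tool_rot: [0.71, 0.704, 0.001, 0.001]
ft_force: [0.3, -0.6, -0.1]
grip_width: 0.044
grip_force: 0.0
```

```bash
python3 - <<'E'
from m import *
st(46.85,4.13,10.6,-.6)
c=shot('side');h=hsv(c);H,S,V=[h[...,i].astype(int) for i in range(3)]
m=(H>20)&(H<32)&(S>150)&(V>100);print('yellow',box(c,m,.08,mina=100))
c=shot('top');h=hsv(c);H,S,V=[h[...,i].astype(int) for i in range(3)]
m=(H>20)&(H<32)&(S>150)&(V>100);print('yellow',box(c,m,.08,mina=60))
E
```

```text
t 35.8 p [46.94  4.11 19.  ] yaw -0.4 tilt [ 0.003 -0.   ] q6 -0.14 w 44.0 gf 0.0 F [ 0.3 -0.6 -0.1] Mz 0.02
dx -0.09
dy 0.02
dz -8.4
dyaw rad -0.003
yellow [(array([238, 264]), array([566.,  40.]), array([136., 237.]), np.float32(89.2), np.int32(461))]
yellow [(array([258, 187]), array([566.,  42.]), array([132., 234.]), np.float32(89.5), np.int32(249))]
```

Panel seat confirmed at (566,41). Gripping the latch.

Request:
{"method": "send_rows", "body": {"increments": [0,0,0,-0.1,0,-2,0.5,0,0,0,0,0,-3,0.5,0,0,0,0,0,-2,0.5,0,0,0,0,0,-1.4,0.5,0,0,0,0,0,0,0.5,0,0,0,0,0,0,0.5,0,0,0,0,0,0,0,0,0,0,0,0,0,0,0,0,0,0,0,0,0,0,0,0,0,0,0,0,0,0,0,0,0,0,0,0,0,0,0,0,0,0,0,0,0,0,0,0,0], "newtons": 25}}

```text
time: 37.02
position: [0.4685, 0.0412, 0.1058]
tool_rot: [0.71, 0.704, 0.001, 0.001]
ft_force: [2.5, 0.7, 2.3]
grip_width: 0.0139
grip_force: 25.0
```

Request:
{"method": "send_rows", "body": {"increments": [0,0,-0.1,0,0,0,0,0,0,-0.12,0,0,0,0,0,0,-0.12,0,0,0,0,0,0,-0.12,0,0,0,0,0,0,-0.12,0,0,0,0,0,0,-0.12,0,0,0,0,0,0,-0.12,0,0,0,0,0,0,-0.12,0,0,0,0,0,0,-0.12,0,0,0,0,0,0,-0.12,0,0,0,0,0,0,-0.12,0,0,0,0,0,0,-0.12,0,0,0,0,0,0,-0.12,0,0,0,0,0,0,-0.03,0,0,0,0,0,0,0,0,0,0,0,0,0,0,0,0,0,0,0,0,0,0,0,0,0,0]}}

```text
validation failed for argument at $.in...
```

```bash
python3 - <<'E'
from h import *
st(46.85,4.13,10.6,-90.5)
E
```

```text
t 37.0 p [46.85  4.12 10.58] yaw -0.5 tilt [ 0.003 -0.   ] q6 -0.14 w 13.9 gf 25.0 F [2.5 0.7 2.3] Mz -0.17
dx 0.0
dy 0.01
dz 0.02
dyaw rad -1.571
```

Request:
{"method": "send_rows", "body": {"increments": [0,0,-0.12,0,0,0,0,0,0,-0.12,0,0,0,0,0,0,-0.12,0,0,0,0,0,0,-0.12,0,0,0,0,0,0,-0.12,0,0,0,0,0,0,-0.12,0,0,0,0,0,0,-0.12,0,0,0,0,0,0,-0.12,0,0,0,0,0,0,-0.12,0,0,0,0,0,0,-0.12,0,0,0,0,0,0,-0.12,0,0,0,0,0,0,-0.12,0,0,0,0,0,0,-0.12,0,0,0,0,0,0,-0.04,0,0,0,0,0,0,0,0,0,0,0,0,0,0,0,0,0,0,0]}}

```text
validation failed for argument at $.in...
```

```bash
python3 - <<'E'
from h import *
st(46.85,4.13,10.6,-90.5)
E
```

```text
t 37.0 p [46.85  4.12 10.58] yaw -0.5 tilt [ 0.003 -0.   ] q6 -0.14 w 13.9 gf 25.0 F [2.5 0.7 2.3] Mz -0.17
dx 0.0
dy 0.01
dz 0.02
dyaw rad -1.571
```

Request:
{"method": "send_rows", "body": {"increments": [0,0,-0.12,0,0,0,0,0,0,-0.12,0,0,0,0,0,0,-0.12,0,0,0,0,0,0,-0.12,0,0,0,0,0,0,-0.12,0,0,0,0,0,0,-0.12,0,0,0,0,0,0,-0.12,0,0,0,0,0,0,-0.12,0,0,0,0,0,0,-0.12,0,0,0,0,0,0,-0.12,0,0,0,0,0,0,-0.12,0,0,0,0,0,0,-0.12,0,0,0,0,0,0,-0.12,0,0,0,0,0,0,-0.04,0,0,0,0,0,0,0,0,0,0,0,0,0,0,0,0,0,0,0,0,0,0,0,0,0]}}

```text
time: 38.43
position: [0.4682, 0.0413, 0.1058]
tool_rot: [1.0, -0.017, 0.001, 0.0]
ft_force: [2.9, 2.5, 4.4]
grip_width: 0.0138
grip_force: 25.2
```

```bash
python3 - <<'E'
from h import *
st(46.85,4.13,10.6,-90.5)
E
```

```text
t 38.4 p [46.82  4.13 10.58] yaw -92.0 tilt [ 0.003 -0.   ] q6 1.45 w 13.8 gf 25.2 F [2.9 2.5 4.4] Mz 0.41
dx 0.03
dy 0.0
dz 0.02
dyaw rad 0.026
```

Request:
{"method": "send_rows", "body": {"increments": [0,0,0,0,0,0,0.5,0,0,0,0,0,0,0.5,0,0,0,0,0,0,0.5,0,0,0,0,0,0,0.5,0,0,0,0,0,1,0.5,0,0,0,0,0,3,0.5,0,0,0,0,0,4,0.5,0,0,0,0,0,4,0.5,0,0,0,0,0,1.5,0.5]}}

```text
time: 39.18
position: [0.469, 0.0409, 0.2446]
tool_rot: [1.0, -0.018, 0.004, 0.0]
ft_force: [1.3, -0.0, 0.8]
grip_width: 0.0436
grip_force: 0.0
```

Request:
{"method": "send_rows", "body": {"increments": [0,0,0.123,1.62,-0.22,0,0,0,0,0.123,1.62,-0.22,0,0,0,0,0.123,1.62,-0.22,0,0,0,0,0.123,1.62,-0.22,0,0,0,0,0.123,1.62,-0.22,0,0,0,0,0.123,1.62,-0.22,0,0,0,0,0.123,1.62,-0.22,0,0,0,0,0.123,1.62,-0.22,0,0,0,0,0.123,1.62,-0.22,0,0,0,0,0.123,1.62,-0.22,0,0,0,0,0.123,1.62,-0.22,0,0,0,0,0.123,1.62,-0.22,0,0,0,0,0.123,1.62,-0.22,0,0,0,0,0,0,0,0,0,0,0,0,0,0,0,0]}}

```text
time: 40.43
position: [0.677, 0.0125, 0.2391]
tool_rot: [0.711, 0.703, -0.001, -0.001]
ft_force: [-0.2, 0.4, -0.1]
grip_width: 0.0001
grip_force: 0.0
```

```bash
python3 - <<'E'
from refl import *
st(67.9,1.3,16.5,-.5); refl()
c=shot('side'); save(c,'lever.png',(140,150,320,300),4)
print(proj(c,[[.680,.020,.152],[.4685,.0413,.119]]).round())
P=cloud(c); m=(c['image'].max(2)<60)&(P[...,2]>.12)&(P[...,2]<.165)&(P[...,0]>.6)&(P[...,0]<.75)
print(np.percentile(P[m],[5,50,95],axis=0).round(3))
E
```

```text
t 40.4 p [67.7   1.25 23.91] yaw -0.7 tilt [-0.003  0.   ] q6 -0.13 w 0.1 gf 0.0 F [-0.2  0.4 -0.1] Mz 0.03
dx 0.2
dy 0.05
dz -7.41
dyaw rad 0.003
top red [351 215] [ 507. -280.] [25. 51.] 178.6 125
top red [  5 274] [319. 836.] [ 35. 158.] 2.1 507
top orange [519 410] [-118. -813.] [ 70. 151.] 86.3 730
side red [290 183] [ 509. -291.] [29. 59.] 179.3 119
side red [279 254] [483. -24.] [34. 52.] 177.5 186
side orange [508  96] [-186. -891.] [190. 293.] 68.8 1910
[[197. 221.]
 [278. 250.]]
[[0.655 0.014 0.142]
 [0.677 0.022 0.149]
 [0.699 0.028 0.153]]
```

View pics/lever.png

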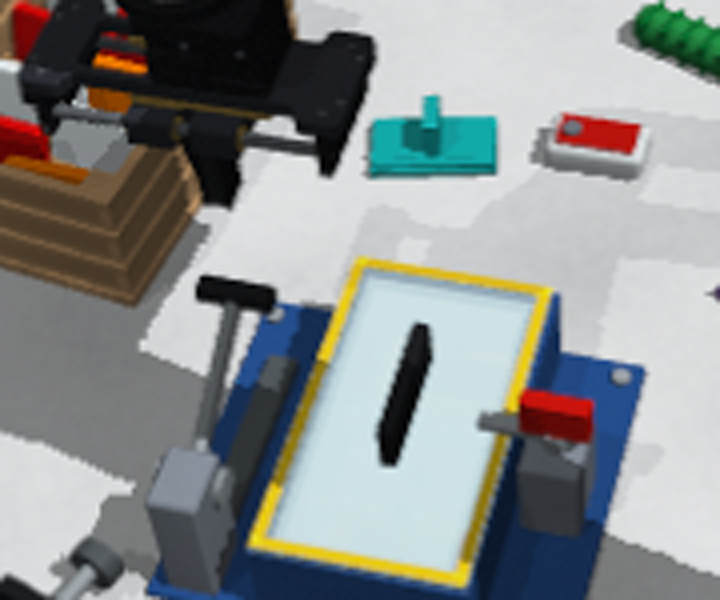

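The crop shows the panel seated, the wing over its front edge (495,422), and the lever bar at (235,292) with the closed fingers above it. Pressing the lever.

Request:
{"method": "send_rows", "body": {"increments": [0,0,0,0.1,0.15,-3,0,0,0,0,0,0,-3,0,0,0,0,0,0,-1.5,0,0,0,0,0,0,-1,0,0,0,0,0,0,-1,0,0,0,0,0,0,-1,0,0,0,0,0,0,-1,0,0,0,0,0,0,-1,0,0,0,0,0,0,-1,0,0,0,0,0,0,-1,0,0,0,0,0,0,-1,0,0,0,0,0,0,-1,0,0,0,0,0,0,0,0,0,0,0,0,0,0,0]}}

```text
time: 41.75
position: [0.6808, 0.0141, 0.0773]
tool_rot: [0.71, 0.704, 0.002, 0.002]
ft_force: [-0.2, -1.6, 7.3]
grip_width: 0.0004
grip_force: 3.8
```

```bash
python3 - <<'E'
from h import *
st(67.8,1.4,6.1,-.5)
E
```

```text
t 41.8 p [68.08  1.41  7.73] yaw -0.5 tilt [ 0.005 -0.   ] q6 -0.13 w 0.4 gf 3.8 F [-0.2 -1.6  7.3] Mz 0.02
dx -0.28
dy -0.01
dz -1.63
dyaw rad 0.001
```

Request:
{"method": "send_rows", "body": {"increments": [0,0,0,0,0,-0.7,0,0,0,0,0,0,-0.4,0,0,0,0,0,0,-0.3,0,0,0,0,0,0,-0.2,0,0,0,0,0,0,0,0,0,0,0,0,0,0,0]}}

```text
time: 42.25
position: [0.681, 0.0161, 0.0632]
tool_rot: [0.711, 0.704, 0.003, 0.001]
ft_force: [-1.7, 4.0, 12.0]
grip_width: 0.0003
grip_force: 5.2
```

Request:
{"method": "send_rows", "body": {"increments": [0,0,0,0,0,-0.2,0,0,0,0,0,0,-0.2,0,0,0,0,0,0,0,0,0,0,0,0,0,0,0]}}

```text
time: 42.58
position: [0.6811, 0.0163, 0.0621]
tool_rot: [0.71, 0.704, 0.004, 0.002]
ft_force: [-5.6, 4.6, 25.5]
grip_width: 0.0004
grip_force: 11.1
```

At the stop (25 N, motion ended). Letting it back up.

Request:
{"method": "send_rows", "body": {"increments": [0,0,0,0,0,0.6,0,0,0,0,0,0,1,0,0,0,0,0,0,1,0,0,0,0,0,0,1,0,0,0,0,0,0,1,0,0,0,0,0,0,1.5,0,0,0,0,0,0,1.5,0,0,0,0,0,0,1.5,0,0,0,0,0,0,2,0,0,0,0,0,0,3,0,0,0,0,0,0,4,0,0,0,0,0,0,3,0,0,0,0,0,0,0,0,0,0,0,0,0,0,0]}}

```text
time: 43.75
position: [0.6798, 0.0149, 0.2691]
tool_rot: [0.71, 0.704, 0.002, 0.002]
ft_force: [-0.7, -0.7, -0.5]
grip_width: 0.0002
grip_force: 0.0
```

```bash
python3 - <<'E'
from refl import *
st(67.9,1.3,16.5,-.5); refl()
c=shot('side'); save(c,'end.png',(140,100,420,300),2.8)
P=cloud(c); m=(c['image'].max(2)<60)&(P[...,2]>.12)&(P[...,2]<.165)&(P[...,0]>.6)&(P[...,0]<.75)
print(np.percentile(P[m],[5,50,95],axis=0).round(3))
E
```

```text
t 43.8 p [67.98  1.49 26.91] yaw -0.5 tilt [0.006 0.001] q6 -0.13 w 0.2 gf 0.0 F [-0.7 -0.7 -0.5] Mz 0.03
dx -0.08
dy -0.19
dz -10.41
dyaw rad -0.0
top red [351 215] [ 507. -280.] [25. 51.] 178.6 125
top red [  5 274] [319. 836.] [ 35. 159.] 2.1 505
top orange [519 410] [-118. -813.] [ 71. 151.] 86.3 742
side red [290 183] [ 509. -291.] [29. 59.] 179.3 119
side red [279 254] [483. -24.] [34. 52.] 177.5 186
side orange [508  96] [-188. -894.] [190. 285.] 61.1 1822
[[0.655 0.015 0.142]
 [0.676 0.022 0.149]
 [0.699 0.027 0.154]]
```

View pics/end.png

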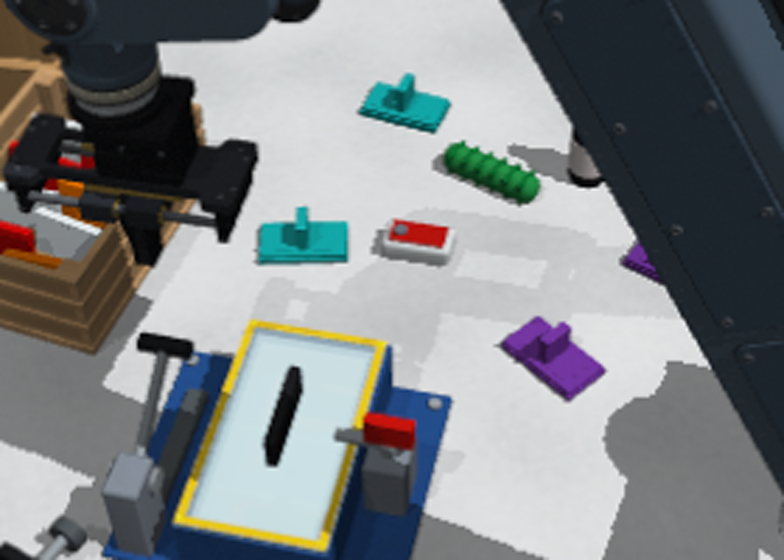

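The lever is back up at (165,345), the panel is latched at (350,435), and the bystanders are where they were. Handing in.

```bash
python3 -c "
from rig import robot
print(robot.hand_in())"
```

```text
the job is handed in; nothing more can be done
None
```

The job is done and handed in at about 44 s of the 210 s: the orange reflector is in bay1 and the red in bay3 (no white one was on the shelf), the panel is back in its seat and latched, and the lever was then pressed to its stop and came back up.

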